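# Gauge two pipe sleeves and sort out the one that does not fit

### The job

Two look-alike pipe sleeves lie in line in the V-rail of the gauge stand, and only one of them has a bore that goes over the gauge pin. Slide the sleeve nearer the pin along the rail and try it on the pin, gently, without forcing it: if it stops at the nose, lift it out and slide the other one on instead. Finish with the sleeve that fits pushed fully home against the collar, never having been lifted out of the rail, and the other resting in the bamboo tray; leave the cartridges, the caulk tool and the wedge where they are.

Things in the scene. Friction and masses are not known exactly. Their poses are not given: they have to be found in the camera images.
- stand: Gauge stand, fixed: base 335 x 64 x 10 mm; aluminium V-rail x = -165 to +128 mm, open above, 35 mm wide, edges 36 mm up; at the +x end an upright bracket (x = 143 to 165 mm, 50 wide, 75 tall, knob on top to 92 mm) holds the pin. Origin: centre of the underside, on the shelf; x along the rail towards the pin, z up. A sleeve in the rail has its axis 50 mm up, in line with the pin; friction about 0.25.
- gauge_pin: Steel pin of 28 mm diameter on the stand, level, in line with the rail, 50 mm up; 45 mm long from collar to nose, nose slightly chamfered; the collar is a stop shoulder of 36 mm diameter, 10 mm thick. Origin and axes of this entry are the stand's: for the pin's own points see pin_nose and pin_collar.
- pin_nose (a point): Centre of the pin's free end face, at x = +90 mm, 50 mm up, in the stand's frame. A sleeve stopped at the nose has its centre 30 mm short of this point.
- pin_collar (a point): Centre of the collar's face that a fitting sleeve comes up against, at x = +135 mm, 50 mm up, in the stand's frame. A sleeve fully home has its centre 30 mm short of it, and covers the whole pin.
- sleeve_a: One of two white plastic sleeves: plain tubes, 40 mm outside diameter, 60 mm long, 40 to 90 g. Origin: middle of the tube; x is the tube's axis. One has a 30 mm bore that goes over the pin, the other a 23 mm bore that stops at the nose; either may lie nearer the pin. At first they lie with a gap of 48 to 90 mm between them, the front one 38 to 60 mm short of the nose.
- sleeve_b: The other white sleeve: same outside, same frame; see sleeve_a.
- tray: Low open dark bamboo tray, fixed, 180 (x) x 140 (y) mm outside, 32 mm high, walls and floor 6 mm thick, to the left or to the right of the stand. Origin: centre of its underside, on the shelf.
- cartridge_1: Closed white sealant cartridge standing upright, 49 mm diameter, 230 mm tall, 0.4 kg. Loose. Origin: centre of its underside. Leave alone.
- cartridge_2: Second such cartridge, standing beside the first. Leave alone.
- caulk_tool: Blue plastic caulk removal tool lying flat, 155 mm long, 40 mm wide at the head, 16 mm high. Loose. Origin: middle of its length on the shelf, x axis towards the head. Leave alone.
- wedge: Orange finishing wedge, a flat six-cornered plate 90 x 52 x 9 mm lying on the shelf. Loose. Origin: centre of its underside. Leave alone.
Mind the look-alikes: they are no part of the job. Leave any black look-alike of the sleeve_a alone. What is shaped like the sleeve_b but brown is not meant.

How it is judged:
By the outcome, as a careful person would: the job done as asked, in the order asked, and still so for the second after the job is handed in, with the robot touching nothing.
It also fails if it takes over 58 s, if anything falls off the work surface, if the arm or the gripper's body presses on something with over 40 N, if the wrist force passes 120 N, or if a joint passes its speed limit or range.

### The arm

A 6-joint arm with a two-finger parallel gripper is mounted at the origin on the work surface. World frame = base frame: x ahead of the robot, y to its left, z up, the work surface at z = 0. Lengths are in m, angles in rad, forces in N, time in s.
With the tool pointing down it reaches from about 0.375 to 0.825 m from the base axis. Payload 5.5 kg.
Tool frame: the origin (TCP) lies at the very end of the fingers, on their centre line; the grasp point (between the pads) lies 19 mm behind it; z points along the fingers, x is the direction in which the jaws open and shut, and the axes are right-handed (so a half turn about z gives the same grasp; the last joint's range is limited). The gripper opens to 85 mm and grips with 20 to 120 N. Pads are 22 mm wide; open, the fingers measure 114 mm over their backs; the gripper's body (76 mm by 85 mm) begins 54 mm behind the grasp point. The pads swing forward as they close: fully open they stand 13 mm farther back than shut.
Start: joints at [1.119, 0.314, -0.047, 1.21, 0, 1.571], TCP at [0.262, 0.54, 0.231] pointing down, gripper open.
Joint ranges: [-2.67, 2.67], [-0.69, 1.73], [-1.03, 1.25], [-2.08, 2.16], [-1.42, 1.45], [-3.14, 3.14]. Speed limits (rad/s): [2.39, 2.39, 3.01, 3.14, 3.14, 3.14].

### API

Orientations are given as a unit quaternion [x, y, z, w].
In Python, from bench import observe, viewer, env, spotter gives the robot as it stands. The module is installed in compiled form; this text tells all that it offers.
- The arm moves only by the shell command python3 -m creep 'ROWS' [FORCE]. ROWS is JSON, one flat list of numbers, 7 for each row, row after row: the shift along the tool's x, y, z in cm, then the turn, a rotation vector about the tool's x, y, z in degrees, then the opening in per cent of the stroke, from 0 (shut) to 100 (fully open). In form: [dx, dy, dz, wx, wy, wz, grip, dx, dy, dz, wx, wy, wz, grip, ...]. A call has 1 to 8 rows; each row is the pose to reach, as a shift and turn from the pose measured when the call began, along the tool's axes at that moment; what a row does not reach only later rows make up. A row lasts 1/12 s, in which the tool goes at most 41.7 mm and 7.16 degrees, less where a joint would pass 70% of its speed; a pose out of reach is approached as far as the arm can. A call with a gripper value outside its range is refused whole. The fingers move at their own pace and stop on an object; FORCE is the grip in N (left out, the last holds). Time passes only in rows, so rows that repeat a pose let the fingers close. It gives the time, the measured TCP pose, the force and the opening at its end, in the units of the state.
- observe(): the state, without advancing time (a new reading comes with each control period).
- viewer.camera(name): name is "scene" or "side" or "wrist"; returns (picture, depth): 384x512x3 uint8, red, green, blue; 384x512 float32, m along the optical axis (not along the pixel's ray), 0 where there is no reading.
- viewer.camera_info(name): a dict with "camera_matrix" (3x3 intrinsics, pixels), "world_from_camera" (4x4, takes a point from camera to world coordinates). Camera axes: x right, y down, z forward; pixel columns grow to the right and rows downward; lengths in m; the calibration is good to about 2 mm. The wrist camera is an equidistant fisheye: a pixel r from the principal point sees the ray r / f radians off the axis. A picture is of the moment at which its call begins: read the wrist's pose just before it. camera_info takes no time and is no camera call; for the wrist camera it gives the pose at the moment of the call.
- env.finish_job(): hands the job in, once; it reports no verdict.
Trained networks look in the newest picture that a camera, given by its name, has taken for a name from the list of things; names that differ only in an ending like _2 or _b are one class to them, and where a whole thing is asked for, a point or a joint stands for the part that bears it (a point fixed in the world has none). Each returns a list of dicts, best first, with "confidence" (0 to 1); they miss things now and then, are a little off and sometimes report something else, mostly with a low value. They report only what shows in the picture. A call takes as long as a camera call. They do not tell look-alikes from the thing itself.
- spotter.cut_out(camera, query): "mask" (384x512 bool, what is visible of it).
- spotter.spot_point(camera, query): "at" ([x, y, z] in m, in world coordinates, good to about 4 mm: a listed point, or the origin of a listed thing).
The state is a dict: "time": time; "joint_pos": joint angles; "joint_velocities": joint speeds; "tau": joint torques, N m; "tcp_pos": TCP position; "eef_rot": TCP orientation; "contact_force": force on the tool from outside, world axes, zero at the start; "ft_torque": the same for the moment, N m; "finger_gap": finger opening in m.
Only numpy, scipy, OpenCV 4.12 (cv2) and the standard library are available. Lean on these libraries where they do the work, as an engineer would, in place of code of your own. Each camera call takes 0.05 s, during which the arm holds its last target.

## Working session

There is one attempt and no reset: what is moved stays moved. The work goes in short steps, Python scripts to look and compute and a shell command to move; the robot and the scene stay as the last step left them, time stands still between calls to the robot, and variables do not carry over. Pictures are saved under pics/ and viewed, and the job is handed in when it is done.

```bash
mkdir -p pics; ls
python3 - <<'E'
from bench import observe, viewer, env, spotter
import cv2
print(observe())
for n in ("scene","side","wrist"):
    p,d=viewer.camera(n); cv2.imwrite(f"pics/{n}0.png",p[:,:,::-1])
    if n!="wrist":
        for q in ("stand","pin_nose","pin_collar","sleeve_a","tray","cartridge_1","caulk_tool","wedge"):
            print(n,q,[(round(r["confidence"],2),[round(float(v),3) for v in r["at"]]) for r in spotter.spot_point(n,q)])
print(observe()["time"])
E
```

```text
pics
{'time': 0.0, 'joint_pos': array([ 1.11897130e+00,  3.14205808e-01, -4.80603648e-02,  1.21018984e+00,
       -4.98863196e-06,  1.57079738e+00]), 'joint_velocities': array([-1.27046012e-03,  1.19732187e-03, -9.16163128e-05,  5.60568724e-04,
        7.88373074e-05, -5.27681165e-04]), 'tau': array([ 1.32114194e-03, -5.39598584e+01,  3.39742863e+01,  1.93717727e-02,
       -1.85478339e-04,  2.39103159e-06]), 'tcp_pos': array([0.26172034, 0.53928339, 0.23045488]), 'eef_rot': array([ 8.47528201e-01,  5.30749715e-01, -7.01992846e-04,  4.42554818e-04]), 'contact_force': array([ 1.02836687, -0.44875259, -0.45632611]), 'ft_torque': array([-0.04126286,  0.02193094,  0.05077371]), 'finger_gap': 0.0854159248883752}
scene stand [(0.93, [0.557, 0.018, -0.003])]
scene pin_nose []
scene pin_collar [(0.77, [0.551, 0.152, 0.051])]
scene sleeve_a [(0.83, [0.676, -0.113, 0.015]), (0.64, [0.559, -0.09, 0.051]), (0.63, [0.551, 0.021, 0.049]), (0.52, [0.449, -0.01, 0.02])]
scene tray [(0.8, [0.455, -0.341, -0.003])]
scene cartridge_1 [(0.8, [0.636, 0.377, 0.006]), (0.69, [0.628, 0.275, -0.004])]
scene caulk_tool [(0.58, [0.549, 0.155, 0.049]), (0.54, [0.629, 0.28, -0.004]), (0.49, [0.433, 0.329, 0.001])]
scene wedge [(0.96, [0.675, -0.242, -0.001])]
side stand [(0.65, [0.556, 0.012, -0.001])]
side pin_nose []
side pin_collar [(0.86, [0.55, 0.152, 0.049])]
side sleeve_a [(0.78, [0.557, 0.025, 0.052]), (0.75, [0.559, -0.094, 0.047]), (0.7, [0.448, -0.011, 0.02]), (0.63, [0.678, -0.111, 0.017])]
side tray [(0.59, [0.46, -0.344, 0.001]), (0.47, [0.557, 0.012, -0.003]), (0.36, [0.551, 0.107, 0.05])]
side cartridge_1 [(0.88, [0.635, 0.377, 0.001]), (0.67, [0.631, 0.286, 0.001]), (0.2, [0.458, -0.344, -0.002])]
side caulk_tool [(0.76, [0.434, 0.333, 0.004])]
side wedge [(0.51, [0.677, -0.237, 0.001])]
0.95
```

View pics/scene0.png

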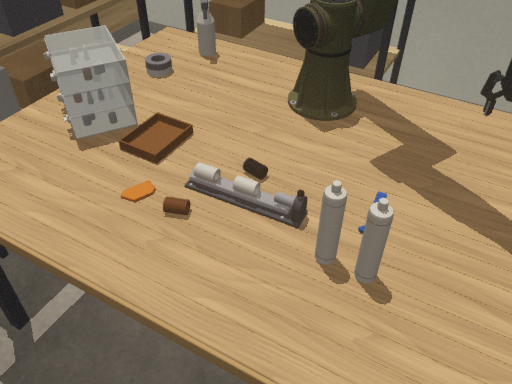

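View pics/side0.png

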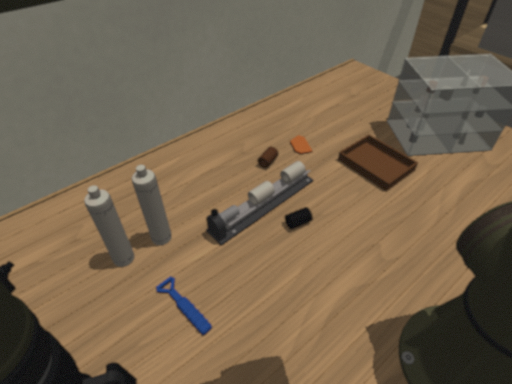

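```bash
cat > h.py <<'E'
from bench import observe, viewer, env, spotter
import cv2, numpy as np
def cloud(n):
    p,d=viewer.camera(n); I=viewer.camera_info(n); K=I["camera_matrix"];T=I["world_from_camera"]
    v,u=np.mgrid[:384,:512]
    P=np.stack([(u-K[0][2])/K[0][0]*d,(v-K[1][2])/K[1][1]*d,d],-1)@T[:3,:3].T+T[:3,3]
    P[d==0]=np.nan
    return p,P
E
python3 - <<'E'
from h import *
# rail axis from scene & side: colour white points high between z .06-.075 in region
for n in ("scene","side"):
    p,P=cloud(n)
    I=viewer.camera_info(n); print(n,np.round(I["world_from_camera"][:3,3],3))
    m=(abs(P[...,0]-.556)<.06)&(abs(P[...,1]-.0)<.14)&(P[...,2]>.062)&(P[...,2]<.08)
    Q=P[m]
    h=np.histogram(Q[:,1],bins=np.arange(-.15,.151,.01))
    print(h[0].tolist())
    m&=(P[...,2]>.067); Q=P[m]
    print(np.polyfit(Q[:,1],Q[:,0],1), Q[:,2].max())
    for lo,hi in((-.15,-.04),(-.04,.08)):
        s=Q[(Q[:,1]>lo)&(Q[:,1]<hi)]; print(len(s),s.mean(0),s.min(0),s.max(0))
    # stand bracket
    m=(abs(P[...,0]-.556)<.05)&(P[...,1]>.12)&(P[...,1]<.22)&(P[...,2]>.07)&(P[...,2]<.079)
    print("br",P[m].min(0),P[m].max(0))
    cv2.imwrite(f"pics/{n}z.png",cv2.resize(p[:,:,::-1],(800,600),interpolation=2))
E
```

```text
scene [1.33  0.477 0.843]
[0, 0, 16, 25, 27, 28, 23, 27, 22, 0, 0, 0, 0, 0, 20, 29, 30, 30, 24, 33, 14, 0, 0, 0, 0, 2, 6, 8, 7, 0]
[-0.04053392  0.56056185] 0.07176157679842854
72 [ 0.56439299 -0.09438011  0.06853792] [ 0.55333818 -0.12446637  0.06706038] [ 0.57631648 -0.0643625   0.07176158]
84 [0.5596676  0.02194438 0.06830963] [ 0.54866429 -0.00807904  0.06702719] [0.57021664 0.05101375 0.07125258]
br [0.53695523 0.15575619 0.07000052] [0.56963198 0.18015139 0.07580183]
side [0.049 0.456 0.715]
[0, 0, 13, 27, 23, 28, 26, 31, 27, 0, 0, 0, 0, 0, 19, 33, 31, 36, 33, 32, 19, 0, 0, 0, 0, 3, 10, 16, 12, 0]
[-0.03891278  0.55268248] 0.0719828974299409
83 [ 0.55630503 -0.09317367  0.06895358] [ 0.54398438 -0.12449545  0.06710645] [ 0.56667557 -0.06280008  0.0719829 ]
114 [0.55174096 0.0242535  0.06870706] [ 0.53920621 -0.00691073  0.06700062] [0.56291402 0.05368374 0.0709671 ]
br [0.52989558 0.15977669 0.07029637] [0.5583441  0.18196699 0.07661024]
```

The scene picture shows the two white sleeves in the rail at px (207,172) and (247,186), with the pin at (290,202) on the +y side. The black look-alike at (255,168) and the brown one at (177,205) lie on the table and are not part of the job. I'll confirm this in a crop before moving.

```bash
cat >> h.py <<'E'
from scipy.spatial.transform import Rotation as R
def rail_x(y): return 0.5566-0.0397*y
def plan(x,y,z,yaw=2.3):
    s=observe(); r=R.from_quat(s["eef_rot"])
    tgt=R.from_matrix(np.array([[np.cos(np.radians(yaw)),np.sin(np.radians(yaw)),0],[np.sin(np.radians(yaw)),-np.cos(np.radians(yaw)),0],[0,0,-1]]).T)
    d=r.inv().apply(np.array([x,y,z])-s["tcp_pos"])*100
    print("t",round(s["time"],2),"shift cm",np.round(d,2),"rot deg",np.round((r.inv()*tgt).as_rotvec(degrees=True),2),"gap",round(s["finger_gap"],4),"F",np.round(s["contact_force"],1))
E
python3 - <<'E'
from h import *
p=cv2.imread("pics/scene0.png")[140:230,120:320]
cv2.imwrite("pics/crop.png",cv2.resize(p,(800,360),interpolation=cv2.INTER_CUBIC))
plan(rail_x(-.036),-.036,.15)
E
```

```text
t 1.05 shift cm [-38.87  51.78   8.13] rot deg [ 0.   -0.   61.81] gap 0.0853 F [-0.6  0.1  1.2]
```

View pics/crop.png

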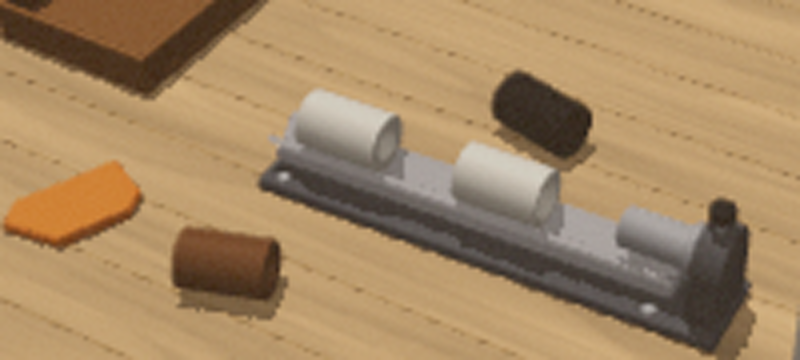

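The crop confirms it: the two white tubes in the rail are the sleeves, and the one at crop (505,185) is nearer the pin. The black and brown tubes are off the rail. I'll move above the gap behind the front sleeve, with the fingers nearly shut.

```bash
python3 -m creep '[-4.3,5.8,0.9,0,0,6.9,14, -8.6,11.5,1.8,0,0,13.7,14, -13,17.3,2.7,0,0,20.6,14, -17.3,23,3.6,0,0,27.5,14, -21.6,28.8,4.5,0,0,34.3,14, -25.9,34.5,5.4,0,0,41.2,14, -30.2,40.3,6.3,0,0,48.1,14, -34.6,46,7.2,0,0,54.9,14]' 20; python3 -c "
from h import *
plan(rail_x(-.036),-.036,.15)"
```

```text
time: 1.72
tcp_pos: [0.4138, 0.2439, 0.19]
eef_rot: [0.997, 0.078, 0.0, -0.0]
contact_force: [1.1, 0.3, 0.3]
finger_gap: 0.0122
t 1.72 shift cm [ 9.92 29.88  4.  ] rot deg [-0.02 -0.05  6.59] gap 0.0122 F [1.1 0.3 0.3]
```

```bash
python3 -m creep '[9.9,29.9,4,0,0,6.6,14, 9.9,29.9,4,0,0,6.6,14, 9.9,29.9,4,0,0,6.6,14, 9.9,29.9,4,0,0,6.6,14, 9.9,29.9,4,0,0,6.6,14, 9.9,29.9,4,0,0,6.6,14, 9.9,29.9,4,0,0,6.6,14, 9.9,29.9,4,0,0,6.6,14]' 20; python3 -m creep '[0,0,0,0,0,0,14, 0,0,0,0,0,0,14]'
python3 - <<'E'
from h import *
plan(rail_x(-.036),-.036,.15)
p,d=viewer.camera("wrist"); cv2.imwrite("pics/w1.png",p[:,:,::-1])
plan(rail_x(-.036),-.036,.042)
E
```

```text
time: 2.38
tcp_pos: [0.5592, -0.0396, 0.1496]
eef_rot: [1.0, 0.019, 0.001, 0.0]
contact_force: [1.1, 0.6, 0.5]
finger_gap: 0.0122
time: 2.55
tcp_pos: [0.5594, -0.0412, 0.1492]
eef_rot: [1.0, 0.017, 0.0, 0.0]
contact_force: [-1.1, 0.2, -0.2]
finger_gap: 0.0116
t 2.55 shift cm [-0.12 -0.52 -0.08] rot deg [ 0.03 -0.05 -0.31] gap 0.0116 F [-1.1  0.2 -0.2]
t 2.6 shift cm [-0.08 -0.39 10.74] rot deg [ 0.   -0.04 -0.21] gap 0.0122 F [-0.7  0.3  0.7]
```

View pics/w1.png

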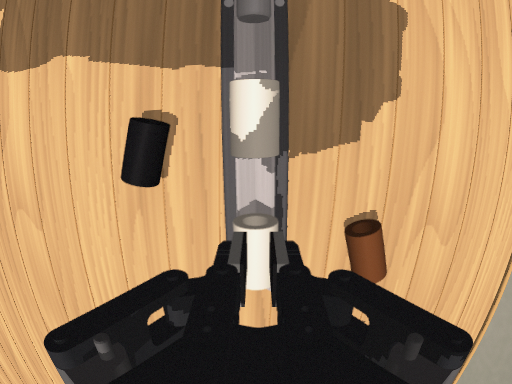

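The wrist view looks along +y, with the front sleeve at (255,118), the rear sleeve's front end at (257,220), and the pin at the top, (253,10). The gap between the sleeves is clear, so I'll descend.

```bash
python3 -m creep '[-0.1,-0.4,0,0,0,-0.2,14, -0.1,-0.4,3,0,0,-0.2,14, -0.1,-0.4,6,0,0,-0.2,14, -0.1,-0.4,8,0,0,-0.2,14, -0.1,-0.4,9.5,0,0,-0.2,14, -0.1,-0.4,10.5,0,0,-0.2,14, -0.1,-0.4,10.6,0,0,-0.2,14, -0.1,-0.4,10.6,0,0,-0.2,14]' 20
python3 - <<'E'
from h import *
plan(rail_x(-.022),-.022,.043)
p,d=viewer.camera("scene"); cv2.imwrite("pics/s1.png",cv2.resize(p[110:250,150:350,::-1],(800,560),interpolation=2))
E
```

```text
time: 3.27
tcp_pos: [0.5574, -0.0348, 0.0436]
eef_rot: [1.0, 0.021, 0.0, -0.0]
contact_force: [-0.3, -0.2, -0.7]
finger_gap: 0.012
t 3.27 shift cm [ 0.06 -1.28  0.06] rot deg [-0.01 -0.01  0.08] gap 0.012 F [-0.3 -0.2 -0.7]
```

View pics/s1.png

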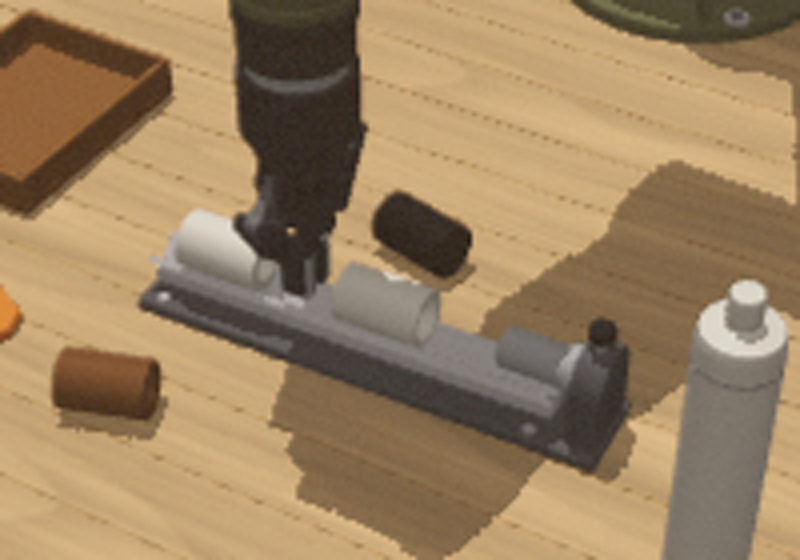

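The fingers (px 300,270) are in the gap and touching nothing. I'll push the front sleeve to about 10 mm short of the nose.

```bash
python3 -m creep '[0,-0.8,0,0,0,0,14, 0,-1.6,0,0,0,0,14, 0,-2.3,0,0,0,0,14, 0,-3.0,0,0,0,0,14, 0,-3.7,0,0,0,0,14, 0,-4.4,0,0,0,0,14, 0,-5,0,0,0,0,14, 0,-5.4,0,0,0,0,14]' 20
python3 - <<'E'
from h import *
plan(rail_x(.035),.035,.043)
p,P=cloud("scene"); cv2.imwrite("pics/s2.png",cv2.resize(p[110:250,150:350,::-1],(800,560),interpolation=2))
m=(abs(P[...,0]-.556)<.03)&(P[...,1]>0)&(P[...,1]<.12)&(P[...,2]>.066)&(P[...,2]<.073); print(P[m].min(0),P[m].max(0))
E
```

```text
time: 3.98
tcp_pos: [0.5559, 0.0197, 0.0442]
eef_rot: [1.0, 0.021, 0.001, -0.0]
contact_force: [-1.1, 0.1, -0.9]
finger_gap: 0.0122
t 3.98 shift cm [-0.   -1.53  0.12] rot deg [-0.01 -0.09  0.09] gap 0.0122 F [-1.1  0.1 -0.9]
[0.54438781 0.01445767 0.06612651] [0.58066178 0.0903344  0.0729884 ]
```

View pics/s2.png

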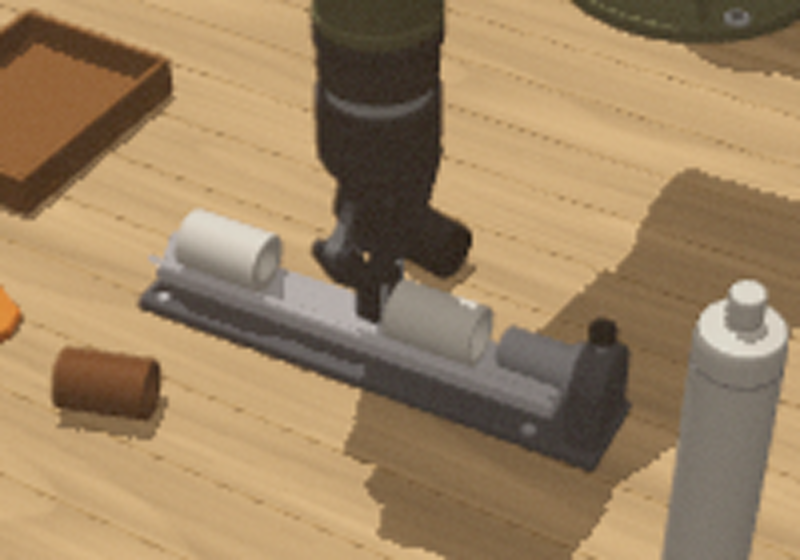

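Contact is made and the sleeve's front end is at y≈0.090, about 15 mm before the nose. From here I'll creep slowly and watch the force.

```bash
python3 -m creep '[0,-0.2,0.1,0,0,0,14, 0,-0.4,0.1,0,0,0,14, 0,-0.6,0.1,0,0,0,14, 0,-0.8,0.1,0,0,0,14, 0,-1,0.1,0,0,0,14, 0,-1.2,0.1,0,0,0,14]'; python3 -m creep '[0,-0.1,0,0,0,0,14, 0,-0.2,0,0,0,0,14]';python3 -m creep '[0,-0.1,0,0,0,0,14, 0,-0.2,0,0,0,0,14]'
```

```text
time: 4.53
tcp_pos: [0.5553, 0.0322, 0.0432]
eef_rot: [1.0, 0.021, 0.001, -0.0]
contact_force: [-0.4, -0.9, 0.3]
finger_gap: 0.012
time: 4.7
tcp_pos: [0.5553, 0.0343, 0.0432]
eef_rot: [1.0, 0.021, 0.001, -0.0]
contact_force: [0.6, -0.8, 0.3]
finger_gap: 0.0118
time: 4.87
tcp_pos: [0.5552, 0.0363, 0.0432]
eef_rot: [1.0, 0.021, 0.001, -0.0]
contact_force: [0.2, 0.4, 0.8]
finger_gap: 0.012
```

```bash
for i in 1; do python3 -m creep '[0,-0.1,0,0,0,0,14, 0,-0.15,0,0,0,0,14]'; done; python3 -m creep '[0,-0.1,0,0,0,0,14, 0,-0.15,0,0,0,0,14]'
```

```text
time: 5.03
tcp_pos: [0.5551, 0.038, 0.0432]
eef_rot: [1.0, 0.021, 0.001, -0.0]
contact_force: [0.6, -0.2, 0.1]
finger_gap: 0.0119
time: 5.2
tcp_pos: [0.555, 0.0395, 0.0432]
eef_rot: [1.0, 0.021, 0.001, -0.0]
contact_force: [0.3, -0.3, -1.2]
finger_gap: 0.012
```

```bash
python3 -m creep '[0,-0.1,0,0,0,0,14, 0,-0.15,0,0,0,0,14]'; python3 -m creep '[0,-0.1,0,0,0,0,14, 0,-0.15,0,0,0,0,14]'
python3 - <<'E'
from h import *
for n in ("scene","side"):
    p,P=cloud(n); r=(slice(110,250),slice(150,350)) if n=="scene" else (slice(140,280),slice(170,370))
    cv2.imwrite(f"pics/{n}3.png",cv2.resize(p[r][:,:,::-1],(800,560),interpolation=2))
    m=(abs(P[...,0]-.556)<.03)&(P[...,1]>.02)&(P[...,1]<.14)&(P[...,2]>.066)&(P[...,2]<.073); print(P[m].min(0),P[m].max(0))
plan(.5,.04,.04)
E
```

```text
time: 5.37
tcp_pos: [0.555, 0.0412, 0.0432]
eef_rot: [1.0, 0.021, 0.001, -0.0]
contact_force: [0.0, 0.1, -0.1]
finger_gap: 0.012
time: 5.53
tcp_pos: [0.5549, 0.0428, 0.0432]
eef_rot: [1.0, 0.021, 0.001, -0.0]
contact_force: [-0.6, 0.3, -0.8]
finger_gap: 0.0124
[0.54262714 0.0358213  0.06603386] [0.57839812 0.11126503 0.07215607]
[0.53375443 0.03985448 0.06601384] [0.5733123  0.11346675 0.07241032]
t 5.63 shift cm [-5.5   0.05  0.32] rot deg [-0.04 -0.09  0.11] gap 0.0122 F [0.2 0.8 0.5]
```

View pics/scene3.png

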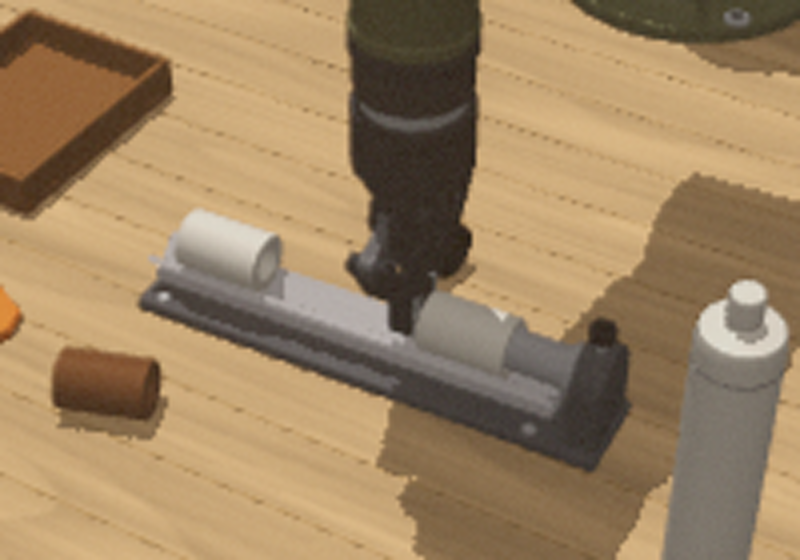

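View pics/side3.png

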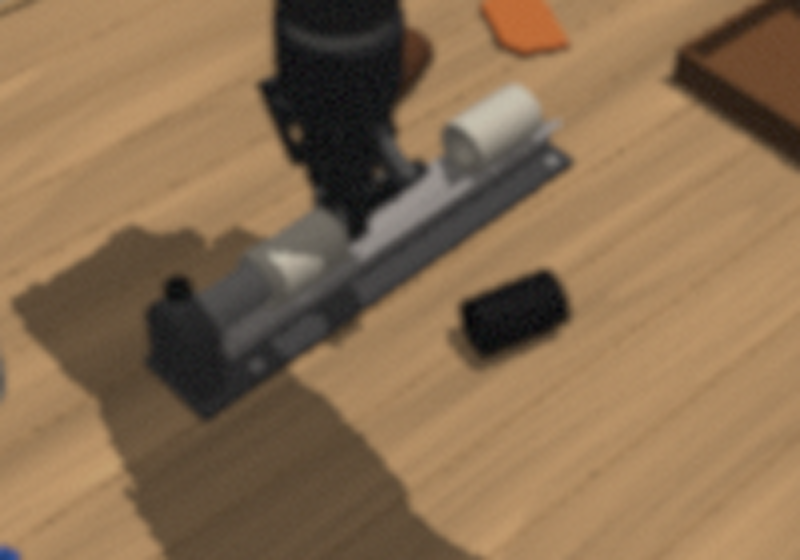

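The sleeve's front face (scene crop px 510,340) is at or just past the nose, with no force so far. I'll keep creeping.

```bash
python3 -m creep '[0,-0.1,0,0,0,0,14, 0,-0.2,0,0,0,0,14]'; python3 -m creep '[0,-0.1,0,0,0,0,14, 0,-0.2,0,0,0,0,14]'
```

```text
time: 5.8
tcp_pos: [0.5548, 0.0448, 0.0432]
eef_rot: [1.0, 0.021, 0.001, -0.0]
contact_force: [-0.4, -0.2, -0.2]
finger_gap: 0.0121
time: 5.97
tcp_pos: [0.5548, 0.047, 0.0433]
eef_rot: [1.0, 0.021, 0.001, -0.0]
contact_force: [0.3, -0.0, -0.1]
finger_gap: 0.0114
```

```bash
python3 -m creep '[0,-0.1,0,0,0,0,14, 0,-0.2,0,0,0,0,14, 0,-0.3,0,0,0,0,14]'; python3 -m creep '[0,-0.1,0,0,0,0,14, 0,-0.2,0,0,0,0,14, 0,-0.3,0,0,0,0,14]';  python3 - <<'E'
from h import *
for n in ("scene","side"):
    p,P=cloud(n); r=(slice(150,250),slice(200,340)) if n=="scene" else (slice(160,260),slice(190,330))
    cv2.imwrite(f"pics/{n}4.png",cv2.resize(p[r][:,:,::-1],(800,571),interpolation=2))
    m=(abs(P[...,0]-.556)<.03)&(P[...,1]>.02)&(P[...,1]<.14)&(P[...,2]>.066)&(P[...,2]<.073); print(P[m].min(0),P[m].max(0))
plan(.5,.04,.04)
E
```

```text
time: 6.22
tcp_pos: [0.5546, 0.0501, 0.0432]
eef_rot: [1.0, 0.021, 0.001, -0.0]
contact_force: [-0.0, -1.0, -0.0]
finger_gap: 0.0118
time: 6.47
tcp_pos: [0.5545, 0.0532, 0.0433]
eef_rot: [1.0, 0.021, 0.001, -0.0]
contact_force: [0.4, -0.8, 0.5]
finger_gap: 0.0123
[0.54405333 0.04758685 0.06604379] [0.57988772 0.12295862 0.07289634]
[0.53234606 0.05373032 0.06607298] [0.57210871 0.12389909 0.07296781]
t 6.57 shift cm [-5.5   1.1   0.31] rot deg [-0.05 -0.08  0.12] gap 0.0121 F [0.  1.4 0.5]
```

View pics/scene4.png

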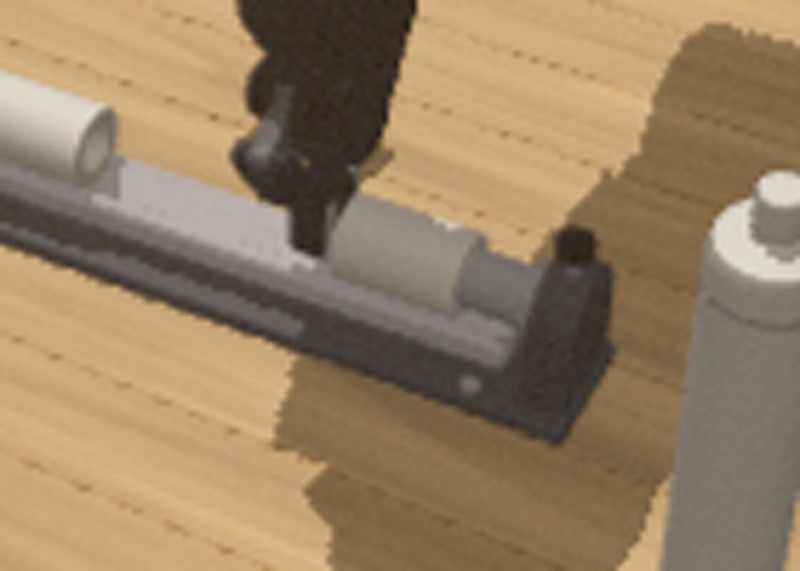

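View pics/side4.png

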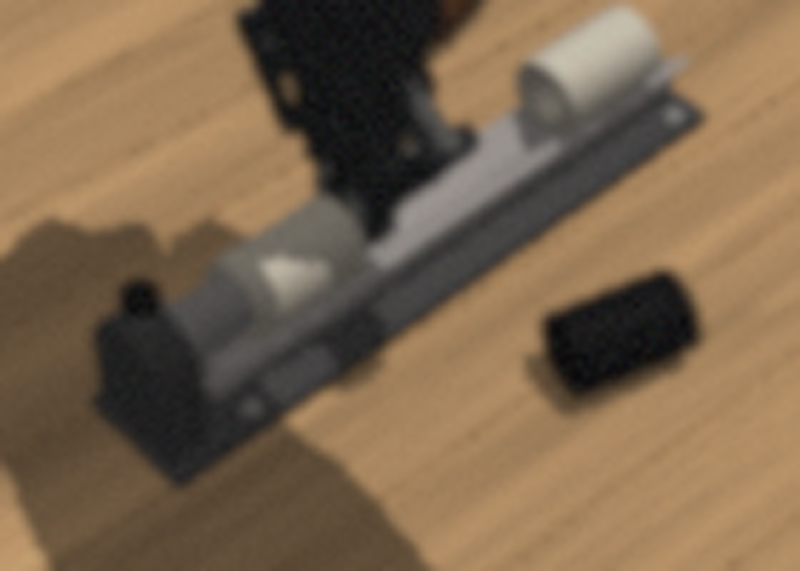

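The sleeve now visibly covers part of the pin (front face at y≈0.123, nose at ≈0.107) with no resistance, so this front sleeve fits. I'll carry on towards the collar.

```bash
python3 -m creep '[0,-0.2,0,0,0,0,14, 0,-0.4,0,0,0,0,14, 0,-0.6,0,0,0,0,14, 0,-0.8,0,0,0,0,14, 0,-1,0,0,0,0,14]'; python3 -m creep '[0,-0.2,0,0,0,0,14, 0,-0.4,0,0,0,0,14, 0,-0.6,0,0,0,0,14, 0,-0.8,0,0,0,0,14, 0,-1,0,0,0,0,14]';  python3 -m creep '[0,-0.1,0,0,0,0,14, 0,-0.2,0,0,0,0,14]'; python3 -c "
from h import *
plan(rail_x(.081),.081,.043)"
```

```text
time: 6.98
tcp_pos: [0.5541, 0.0635, 0.0433]
eef_rot: [1.0, 0.021, 0.001, -0.0]
contact_force: [0.1, -0.6, -0.5]
finger_gap: 0.0122
time: 7.4
tcp_pos: [0.5536, 0.0737, 0.0433]
eef_rot: [1.0, 0.021, 0.001, -0.0]
contact_force: [0.1, -0.7, 1.2]
finger_gap: 0.0123
time: 7.57
tcp_pos: [0.5535, 0.0759, 0.0433]
eef_rot: [1.0, 0.021, 0.001, -0.0]
contact_force: [0.0, -1.5, 0.1]
finger_gap: 0.0116
t 7.57 shift cm [ 0.01 -0.51  0.03] rot deg [-0.05 -0.09  0.13] gap 0.0116 F [ 0.  -1.5  0.1]
```

```bash
python3 -m creep '[0,-0.1,0,0,0,0,14, 0,-0.2,0,0,0,0,14]'; python3 -m creep '[0,-0.1,0,0,0,0,14, 0,-0.15,0,0,0,0,14]'; python3 -m creep '[0,-0.1,0,0,0,0,14, 0,-0.1,0,0,0,0,14]'
```

```text
time: 7.73
tcp_pos: [0.5534, 0.078, 0.0433]
eef_rot: [1.0, 0.021, 0.001, -0.0]
contact_force: [0.5, -0.7, -0.3]
finger_gap: 0.0115
time: 7.9
tcp_pos: [0.5534, 0.0796, 0.0433]
eef_rot: [1.0, 0.021, 0.001, -0.0]
contact_force: [-0.0, -0.3, -0.5]
finger_gap: 0.0123
time: 8.07
tcp_pos: [0.5533, 0.0806, 0.0432]
eef_rot: [1.0, 0.021, 0.001, -0.0]
contact_force: [-0.0, 0.5, -0.5]
finger_gap: 0.0121
```

```bash
python3 -m creep '[0,-0.1,0,0,0,0,14, 0,-0.1,0,0,0,0,14]'; python3 -m creep '[0,-0.1,0,0,0,0,14, 0,-0.1,0,0,0,0,14]';python3 -m creep '[0,-0.1,0,0,0,0,14, 0,-0.1,0,0,0,0,14]'
```

```text
time: 8.23
tcp_pos: [0.5533, 0.0806, 0.0433]
eef_rot: [1.0, 0.021, 0.001, 0.001]
contact_force: [1.0, -4.8, 0.2]
finger_gap: 0.0117
time: 8.4
tcp_pos: [0.5533, 0.0806, 0.0433]
eef_rot: [1.0, 0.021, 0.001, 0.002]
contact_force: [0.2, -5.9, 0.5]
finger_gap: 0.0119
time: 8.57
tcp_pos: [0.5533, 0.0806, 0.0433]
eef_rot: [1.0, 0.02, 0.001, 0.003]
contact_force: [0.5, -6.0, 1.0]
finger_gap: 0.012
```

The sleeve stopped at y=0.0806 with 6 N. That puts its front face at y≈0.152, matching the collar. I'll back off, lift and look.

```bash
python3 -m creep '[0,0.5,0,0,0,0,14, 0,1.5,0,0,0,0,14, 0,2.5,-2,0,0,0,14, 0,4,-6,0,0,0,40, 0,6,-9,0,0,0,70, 0,8,-10,0,0,0,90, 0,8,-10,0,0,0,90]' 40;  python3 - <<'E'
from h import *
for n in ("scene","side"):
    p,P=cloud(n); r=(slice(150,250),slice(200,340)) if n=="scene" else (slice(160,260),slice(190,330))
    cv2.imwrite(f"pics/{n}5.png",cv2.resize(p[r][:,:,::-1],(800,571),interpolation=2))
    m=(abs(P[...,0]-.556)<.03)&(P[...,1]>.05)&(P[...,1]<.154)&(P[...,2]>.066)&(P[...,2]<.073); print(P[m].min(0),P[m].max(0))
    for q in ("sleeve_a","tray"): print(n,q,[(round(r["confidence"],2),[round(float(v),3) for v in r["at"]]) for r in spotter.spot_point(n,q)])
plan(rail_x(-.094),-.094,.12)
E
```

```text
time: 9.15
tcp_pos: [0.5591, -0.0018, 0.1477]
eef_rot: [1.0, 0.019, 0.004, 0.003]
contact_force: [0.5, -0.2, 0.8]
finger_gap: 0.0596
[0.54255324 0.0918602  0.06602892] [0.56762497 0.15375516 0.07125896]
scene sleeve_a [(0.9, [0.561, -0.09, 0.052]), (0.87, [0.445, -0.008, 0.022]), (0.61, [0.548, 0.119, 0.05]), (0.6, [0.679, -0.11, 0.019])]
scene tray [(0.85, [0.46, -0.344, -0.002])]
[0.53686597 0.08976975 0.06608475] [0.55957921 0.15380846 0.071238  ]
side sleeve_a [(0.95, [0.445, -0.012, 0.02]), (0.92, [0.55, 0.123, 0.054]), (0.84, [0.68, -0.111, 0.018]), (0.66, [0.557, -0.097, 0.048])]
side tray [(0.69, [0.46, -0.342, 0.003])]
t 9.45 shift cm [0.11 9.59 2.3 ] rot deg [0.3  0.04 0.07] gap 0.0767 F [-0.6  0.6  0.3]
```

View pics/scene5.png

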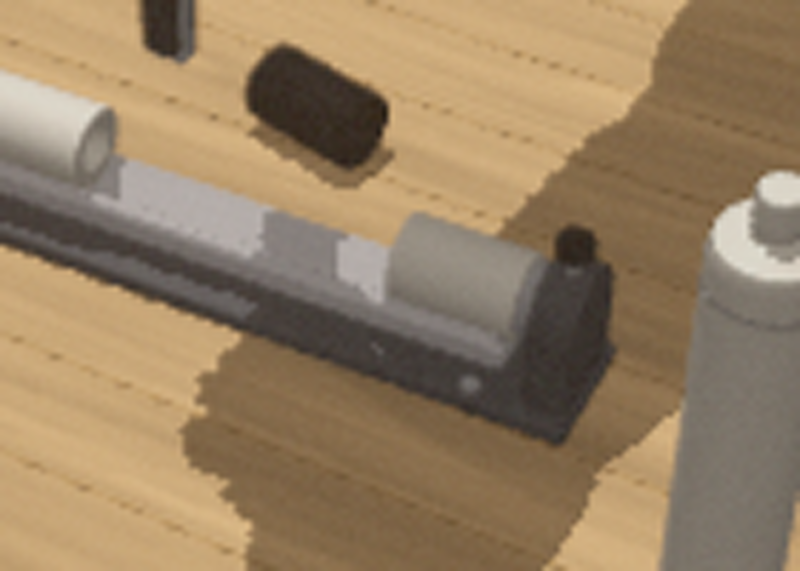

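View pics/side5.png

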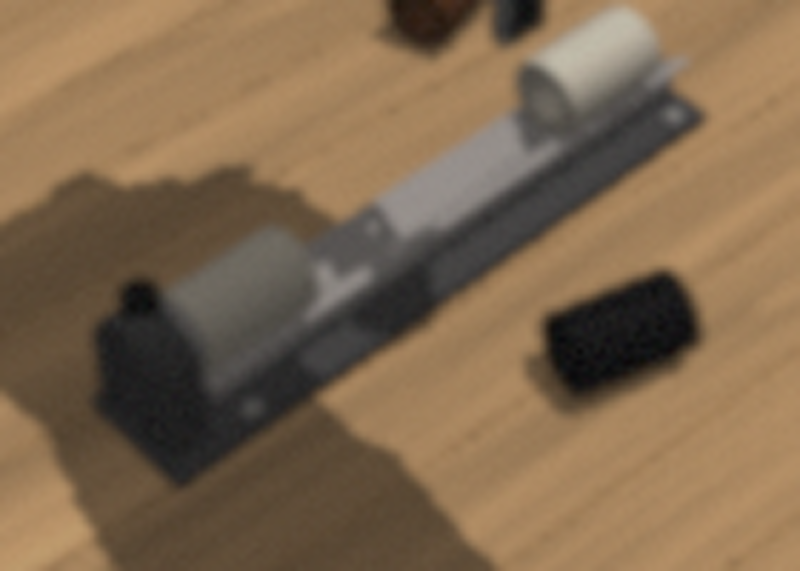

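Both views show the front sleeve (scene crop 465,270; side crop 240,290) up against the bracket collar with the pin covered, spanning y 0.091 to 0.152. Next I'll grasp the other white sleeve, at (0.560,-0.094), which shows a thick wall and small bore at scene crop (95,145).

```bash
python3 -m creep '[0.1,3.5,0.5,0.3,0,0,85, 0.1,6.5,1,0.3,0,0,85, 0.1,8.5,2,0.3,0,0,85, 0.1,9.5,2.3,0.3,0,0,85, 0.1,9.6,2.3,0.3,0,0,85, 0.1,9.6,2.3,0.3,0,0,85]' 40;  python3 - <<'E'
from h import *
p,d=viewer.camera("wrist"); cv2.imwrite("pics/w6.png",p[:,:,::-1])
plan(rail_x(-.094),-.094,.036)
E
```

```text
time: 9.95
tcp_pos: [0.5598, -0.0935, 0.1194]
eef_rot: [1.0, 0.021, -0.001, -0.0]
contact_force: [0.4, 0.1, -0.7]
finger_gap: 0.0726
t 10.0 shift cm [0.03 0.1  8.38] rot deg [-0.05  0.08  0.11] gap 0.0724 F [ 0.4 -0.9  0.3]
```

View pics/w6.png

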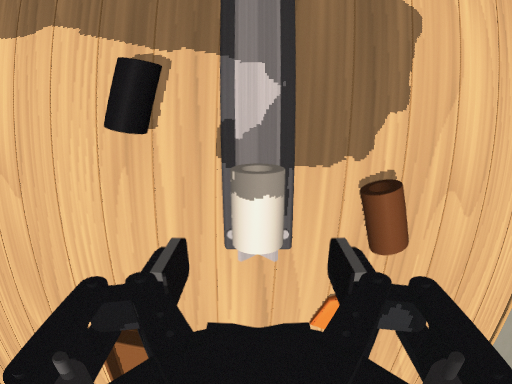

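The sleeve (258,210) is centred between the jaws, and both look-alikes are clear of them. I'll descend and close.

```bash
python3 -m creep '[0,0.1,3,0,0,0,85, 0,0.1,6,0,0,0,85, 0,0.1,8,0,0,0,85, 0,0.1,8.8,0,0,0,85, 0,0.1,8.9,0,0,0,85, 0,0.1,8.9,0,0,0,85]' 40; python3 -m creep '[0,0,0,0,0,0,60, 0,0,0,0,0,0,30, 0,0,0,0,0,0,30, 0,0,0,0,0,0,30, 0,0,0,0,0,0,30, 0,0,0,0,0,0,30]' 40
python3 - <<'E'
from h import *
p,d=viewer.camera("scene"); cv2.imwrite("pics/s7.png",cv2.resize(p[110:250,150:350,::-1],(800,560),interpolation=2))
plan(rail_x(-.094),-.094,.15)
E
```

```text
time: 10.5
tcp_pos: [0.5604, -0.0932, 0.0313]
eef_rot: [1.0, 0.022, -0.001, -0.001]
contact_force: [-0.0, -0.5, -0.1]
finger_gap: 0.0724
time: 11.0
tcp_pos: [0.5607, -0.0933, 0.0325]
eef_rot: [1.0, 0.022, -0.0, -0.0]
contact_force: [-2.8, -0.3, 6.5]
finger_gap: 0.0389
t 11.05 shift cm [ -0.05   0.06 -11.75] rot deg [-0.06  0.    0.17] gap 0.0391 F [-2.7  0.2  7.2]
```

View pics/s7.png

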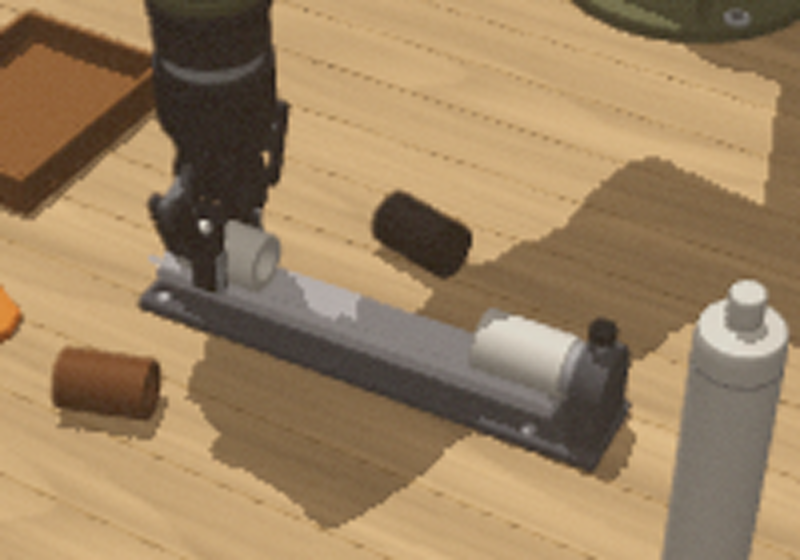

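The jaws hold the rear sleeve at a 39 mm gap. The home sleeve at (525,350) touches the grey collar disc. Now I'll lift.

```bash
python3 -m creep '[0,0,-1.5,0,0,0,30, 0,0,-4,0,0,0,30, 0,0,-7,0,0,0,30, 0,0,-10,0,0,0,30, 0,0,-12,0,0,0,30, 0,0,-12,0,0,0,30]'
python3 - <<'E'
from h import *
plan(.459,-.343,.15)
p,d=viewer.camera("wrist"); cv2.imwrite("pics/w8.png",p[:,:,::-1])
p,P=cloud("scene"); cv2.imwrite("pics/s8.png",cv2.resize(p[60:260,100:360,::-1],(780,600),interpolation=2))
for q in ("sleeve_a",): print(q,[(round(r["confidence"],2),[round(float(v),3) for v in r["at"]]) for r in spotter.spot_point("scene",q)])
m=(abs(P[...,0]-.46)<.13)&(abs(P[...,1]+.343)<.13)&(P[...,2]>.025)&(P[...,2]<.04); print(P[m].min(0),P[m].max(0))
Q=P[m]; 
import cv2
print(cv2.minAreaRect((Q[:,:2]*1000).astype('float32')))
E
```

```text
time: 11.55
tcp_pos: [0.5642, -0.094, 0.1579]
eef_rot: [1.0, 0.021, 0.004, 0.0]
contact_force: [1.6, 0.3, 0.0]
finger_gap: 0.0393
t 11.55 shift cm [-11.58  24.42   0.71] rot deg [ 0.04 -0.48  0.16] gap 0.0393 F [1.6 0.3 0. ]
sleeve_a [(0.96, [0.546, 0.119, 0.052]), (0.89, [0.677, -0.11, 0.015]), (0.78, [0.449, -0.011, 0.02]), (0.68, [0.561, -0.09, 0.176])]
[ 0.37211911 -0.47280663  0.02501906] [ 0.55806025 -0.27404413  0.03956428]
((464.51727294921875, -373.15289306640625), (199.95098876953125, 184.2203826904297), 89.13778686523438)
```

View pics/s8.png

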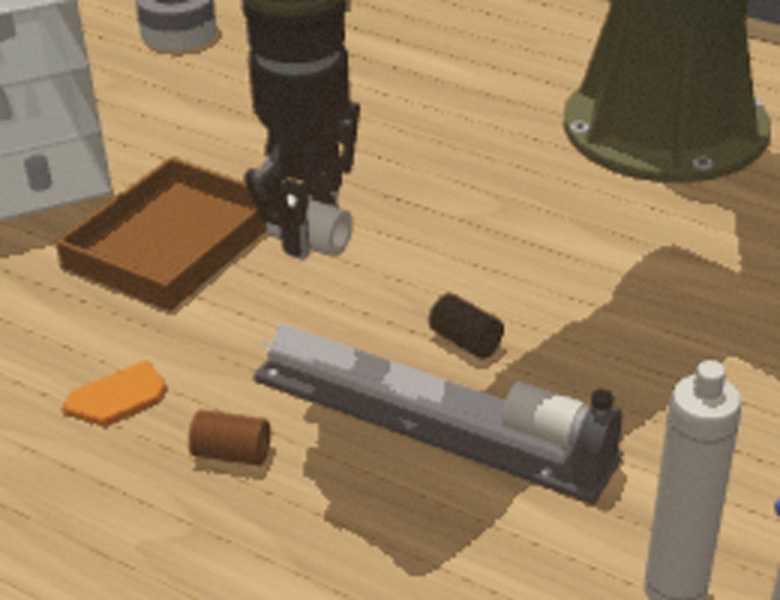

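View pics/w8.png

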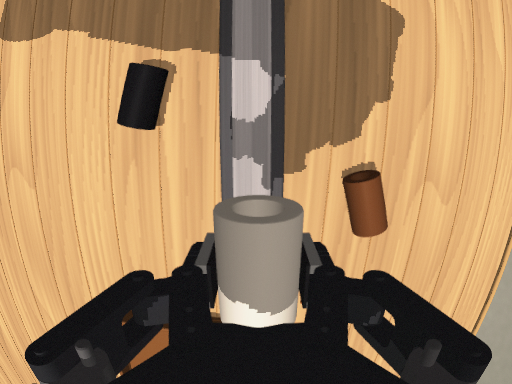

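The sleeve is held (wrist 258,255) with its thick wall and small bore visible. The home sleeve hasn't moved. Before crossing I'll check the tray outline and the clear cabinet beside it.

Run:
```python
from h import *
I=viewer.camera_info("scene");K=I["camera_matrix"];T=I["world_from_camera"]
def hit(u,v,z):
    r=T[:3,:3]@np.array([(u-K[0][2])/K[0][0],(v-K[1][2])/K[1][1],1]); t=(z-T[2,3])/r[2]; return np.round(T[:3,3]+t*r,3)
f=lambda a,b:(100+a/3,60+b/3)
for n,a,b,z in(("tray far",175,160,.032),("tray left",60,243,.032),("tray bottom",170,290,.032),("cab corner",113,190,0),("cab left",0,220,0)): print(n,hit(*f(a,b),z))
plan(.459,-.325,.15)
```

```text
tray far [ 0.381 -0.402  0.032]
tray left [ 0.555 -0.406  0.032]
tray bottom [ 0.56  -0.267  0.032]
cab corner [ 0.423 -0.457  0.   ]
cab left [ 0.525 -0.522  0.   ]
t 11.7 shift cm [-11.14  22.71   0.19] rot deg [-0.06  0.    0.16] gap 0.0388 F [ 0.2 -0.3 -1.6]
```

```bash
python3 -m creep '[-1.3,2.8,0,0,0,0,30, -2.6,5.7,0,0,0,0,30, -4,9,0,0,0,0,30, -5.5,12.5,0,0,0,0,30, -7,16,0,0,0,0,30, -8.5,19,0,0,0,0,30, -9.5,21.5,0,0,0,0,30, -10,22.7,0,0,0,0,30]'; python3 -m creep '[0,0,0,0,0,0,30, 0,0,0,0,0,0,30]'
python3 - <<'E'
from h import *
p,d=viewer.camera("wrist"); cv2.imwrite("pics/w9.png",p[:,:,::-1])
plan(.470,-.325,.011)
E
```

```text
time: 12.37
tcp_pos: [0.468, -0.3267, 0.1499]
eef_rot: [1.0, 0.02, -0.001, -0.001]
contact_force: [-0.3, 0.0, -1.0]
finger_gap: 0.0389
time: 12.53
tcp_pos: [0.467, -0.3263, 0.1483]
eef_rot: [1.0, 0.019, -0.002, -0.002]
contact_force: [0.3, 0.7, -0.7]
finger_gap: 0.0388
t 12.58 shift cm [3.100e-01 1.000e-02 1.377e+01] rot deg [-0.23  0.25 -0.03] gap 0.0389 F [ 0.3  0.6 -1. ]
```

View pics/w9.png

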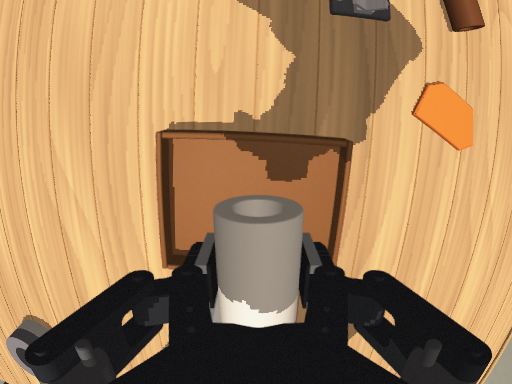

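The tray (rows 132–265, cols 160–350) is centred beneath the gripper. I'll lower the sleeve into it.

```bash
python3 -m creep '[0.1,0,3,-0.2,0.2,0,30, 0.1,0,6,-0.2,0.2,0,30, 0.1,0,9,-0.2,0.2,0,30, 0.1,0,11,-0.2,0.2,0,30, 0.1,0,12,-0.2,0.2,0,30, 0.1,0,12.5,-0.2,0.2,0,30, 0.1,0,12.8,-0.2,0.2,0,30, 0.1,0,12.8,-0.2,0.2,0,30]'; python3 -m creep '[0,0,0.3,0,0,0,30, 0,0,0.5,0,0,0,30, 0,0,0.6,0,0,0,30]'
python3 - <<'E'
from h import *
plan(.470,-.325,.011)
p,d=viewer.camera("scene"); cv2.imwrite("pics/s10.png",cv2.resize(p[60:210,80:280,::-1],(800,600),interpolation=2))
E
```

```text
time: 13.25
tcp_pos: [0.4687, -0.3248, 0.0211]
eef_rot: [1.0, 0.02, -0.0, -0.0]
contact_force: [-0.4, -0.1, 0.3]
finger_gap: 0.0386
time: 13.5
tcp_pos: [0.4694, -0.3252, 0.0158]
eef_rot: [1.0, 0.02, 0.001, 0.0]
contact_force: [0.6, 0.5, -1.8]
finger_gap: 0.0386
t 13.5 shift cm [ 0.06 -0.02  0.48] rot deg [ 0.04 -0.06  0.03] gap 0.0386 F [ 0.6  0.5 -1.8]
```

View pics/s10.png

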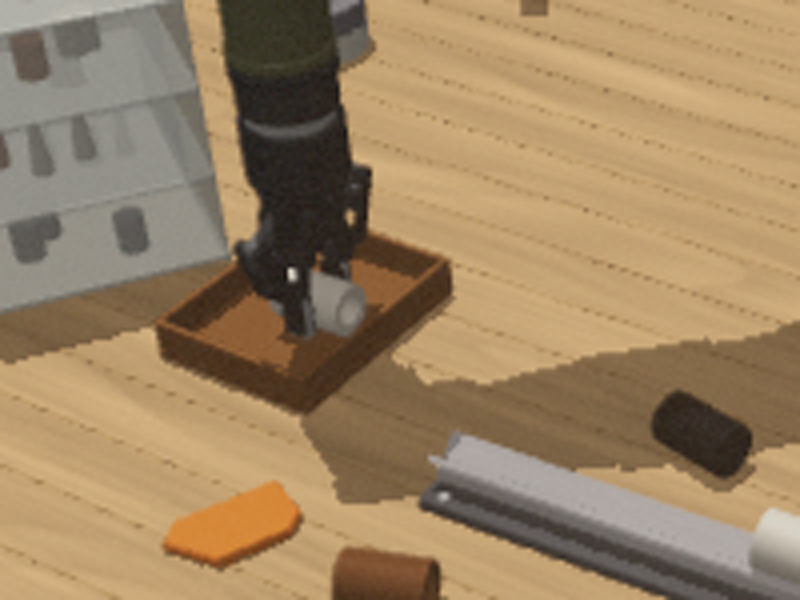

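```bash
python3 -m creep '[0,0,0.2,0,0,0,30, 0,0,0.3,0,0,0,30, 0,0,0.3,0,0,0,30]'; python3 -m creep '[0,0,0.1,0,0,0,30, 0,0,0.2,0,0,0,30, 0,0,0.2,0,0,0,30]'
```

```text
time: 13.8
tcp_pos: [0.4689, -0.325, 0.0124]
eef_rot: [1.0, 0.02, 0.0, 0.0]
contact_force: [0.8, -0.2, -0.8]
finger_gap: 0.0388
time: 14.05
tcp_pos: [0.4687, -0.325, 0.0102]
eef_rot: [1.0, 0.02, 0.0, 0.0]
contact_force: [-0.6, -0.2, -0.9]
finger_gap: 0.0392
```

```bash
python3 -m creep '[0,0,0.1,0,0,0,30, 0,0,0.1,0,0,0,38, 0,0,0.1,0,0,0,46, 0,0,0.1,0,0,0,54, 0,0,0.1,0,0,0,62, 0,0,0.1,0,0,0,62]'; python3 -m creep '[0,0,-2,0,0,0,62, 0,0,-5,0,0,0,62, 0,0,-9,0,0,0,62, 0,0,-13,0,0,0,62, 0,0,-17,0,0,0,62, 0,0,-19,0,0,0,62, 0,0,-19,0,0,0,62]'
python3 - <<'E'
from h import *
plan(.470,-.1,.22)
for n in ("scene","side"):
    p,P=cloud(n); r=(slice(90,240),slice(110,310)) if n=="scene" else (slice(120,270),slice(200,400))
    cv2.imwrite(f"pics/{n}11.png",cv2.resize(p[r][:,:,::-1],(800,600),interpolation=2))
    for q in ("sleeve_a","cartridge_1","wedge","caulk_tool"): print(n,q,[(round(r["confidence"],2),[round(float(v),3) for v in r["at"]]) for r in spotter.spot_point(n,q)])
    m=(abs(P[...,0]-.556)<.03)&(P[...,1]>.05)&(P[...,1]<.154)&(P[...,2]>.066)&(P[...,2]<.073); print(P[m].min(0),P[m].max(0))
E
```

```text
time: 14.55
tcp_pos: [0.4689, -0.325, 0.0093]
eef_rot: [1.0, 0.02, 0.0, 0.0]
contact_force: [0.3, -0.3, 0.6]
finger_gap: 0.0532
time: 15.13
tcp_pos: [0.4717, -0.327, 0.2055]
eef_rot: [1.0, 0.02, 0.004, 0.003]
contact_force: [0.7, -0.5, -1.0]
finger_gap: 0.0529
t 15.13 shift cm [  0.76 -22.68  -1.58] rot deg [ 0.35 -0.47  0.01] gap 0.0529 F [ 0.7 -0.5 -1. ]
scene sleeve_a [(0.95, [0.549, 0.119, 0.048]), (0.84, [0.468, -0.326, 0.026]), (0.83, [0.675, -0.109, 0.018]), (0.7, [0.448, -0.012, 0.016])]
scene cartridge_1 [(0.95, [0.638, 0.375, 0.003]), (0.61, [0.628, 0.275, -0.005])]
scene wedge [(0.83, [0.677, -0.24, -0.001]), (0.48, [0.437, 0.334, 0.001])]
scene caulk_tool [(0.65, [0.433, 0.332, -0.002])]
[0.54264139 0.09096864 0.06605911] [0.56529206 0.1538204  0.0727491 ]
side sleeve_a [(0.81, [0.445, -0.011, 0.02]), (0.79, [0.552, 0.121, 0.053]), (0.74, [0.678, -0.109, 0.02]), (0.58, [0.464, -0.326, 0.028]), (0.19, [0.635, 0.278, -0.003])]
side cartridge_1 [(0.95, [0.636, 0.277, -0.003]), (0.76, [0.633, 0.376, -0.0])]
side wedge [(0.61, [0.675, -0.239, 0.003]), (0.36, [0.434, 0.334, 0.003])]
side caulk_tool [(0.92, [0.436, 0.33, 0.002])]
[0.53663562 0.09060037 0.06600572] [0.5609051  0.15396489 0.07234248]
```

View pics/scene11.png

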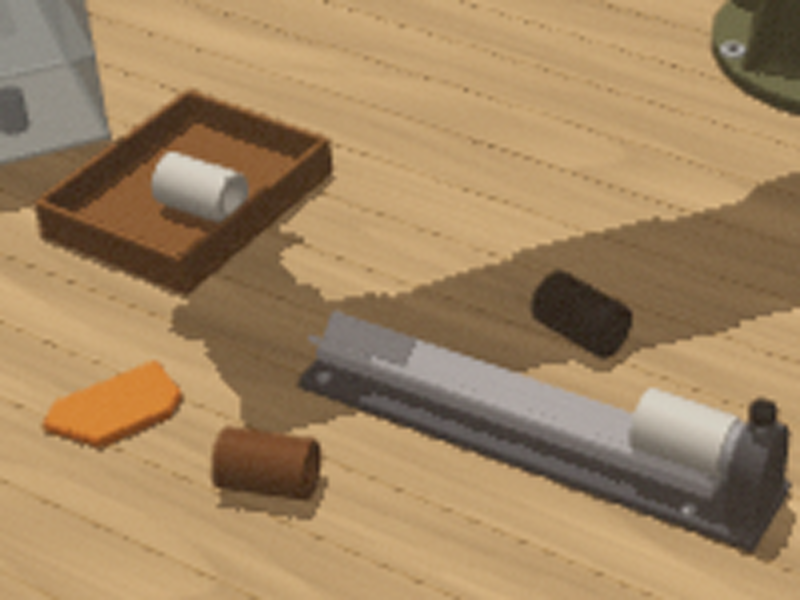

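View pics/side11.png

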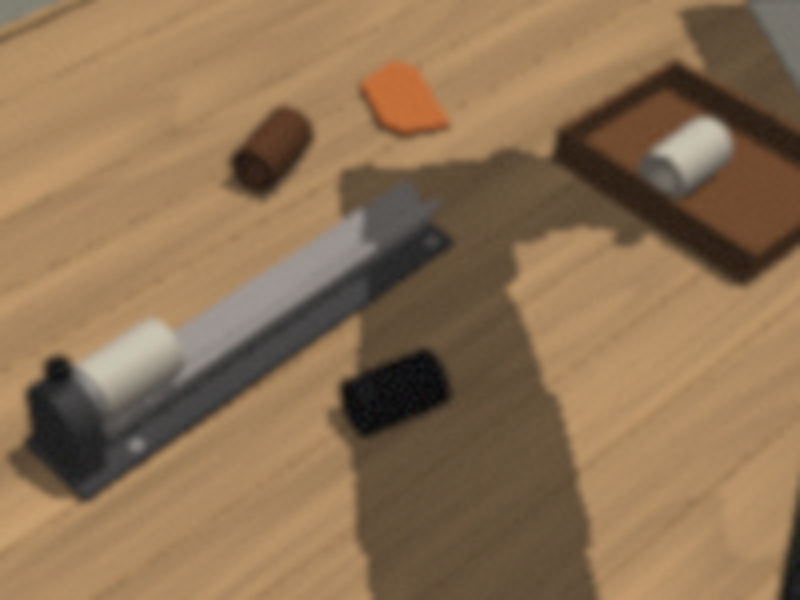

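One white sleeve is home against the collar (scene crop 685,430). The other rests in the tray at (200,185), and everything else is where it was. I'll hand the job in.

```bash
python3 -c "
from bench import *
print(env.finish_job(), observe()['time'])"
```

```text
the job is handed in; nothing more can be done
the job is handed in; nothing more can be done
```

The job is done and handed in: the sleeve nearer the pin was the one that fits, and it is fully home against the collar. The other is resting in the bamboo tray.

- **Fitting sleeve:** I pushed it from behind along the rail without gripping or lifting it. It passed over the nose with no measurable resistance and stopped at the collar with about 6 N. In the last pictures it spans about y = 0.091 to 0.152 m, where the collar face was estimated at 0.152.
- **Other sleeve:** I lifted the rear sleeve out of the rail, saw its thick wall and small bore, and set it down in the tray. Its centre is at about (0.466, -0.326, 0.027).
- **Left alone:** the cartridges, caulk tool, wedge and the black and brown look-alikes show at their starting positions, within the few millimetres the networks are good for.
- **Checks:** none failed. The networks put the home sleeve's centre at y = 0.119 and 0.121, against about 0.122 expected, which is within their accuracy. The clock stood at about 15 s when I took the last pictures.

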